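# Change the batch in the plaque press

## Task

Change the batch in the press: take every finished plaque (round ends) out of the press bed and lay it in the orange tray, and lay every fresh plaque (square ends) from the bench flat into a pocket of the bed, one to a pocket. Then lower the top plate over both guide pins, holding it level on the way down so that it does not jam, until it sits fully home on the collars, and let go. Last, turn the timer knob until its white pointer stands at the brass index tab, and leave the roll of tape where it is throughout.

Things in the scene. Friction and masses are not known exactly. Their poses are not given: they have to be found in the camera images.
- press: Fixed press bed: steel base 180 (x) x 200 (y) x 12 mm, low plywood strips (17 mm high) leaving three pockets, two upright steel pins at own (0, +85) and (0, -85) mm, 14 mm thick, tops 80 mm above the bench, last 12 mm tapering to 5 mm. A brass collar, 26 mm wide, top at 34 mm, round each pin is the plate's stop. Origin: centre of underside, bench height; z up.
- bay0 (a point): Centre of the floor of pocket 0 of the press, at press x = -58 mm, 12 mm above the bench. A pocket is 38 mm (press x) x 106 mm (press y) and 5 mm deep; a plaque lies in it with its length along press y, either way round.
- bay1 (a point): Centre of the floor of pocket 1 of the press, at press x = 0 mm, 12 mm above the bench. A pocket is 38 mm (press x) x 106 mm (press y) and 5 mm deep; a plaque lies in it with its length along press y, either way round.
- bay2 (a point): Centre of the floor of pocket 2 of the press, at press x = 58 mm, 12 mm above the bench. A pocket is 38 mm (press x) x 106 mm (press y) and 5 mm deep; a plaque lies in it with its length along press y, either way round.
- top_plate: Loose aluminium top plate, 165 (x) x 205 (y) x 8 mm, 0.6 kg; two 17 mm through holes at own (0, +85) and (0, -85) mm; black upright handle block in the middle, 60 (x) x 16 (y) mm, top 50 mm above the underside. Starts flat on the bench. Fits either way round. Origin: centre of underside. Fully home: origin 34 mm above the bench, 2 mm above the plaques.
- plate_grip (a point): Centre of the handle block of the top plate, 34 mm above the plate's underside, on the plate's z axis: pinch here along the plate's own y.
- done0: A finished wooden plaque with ROUND ends, a round paper spot on its top, 100 (own x) x 32 (own y) x 20 mm, about 50 g, lying in one of the pockets at the start. Origin: centre of the underside. May be absent (None).
- done1: A finished wooden plaque with ROUND ends, a round paper spot on its top, 100 (own x) x 32 (own y) x 20 mm, about 50 g, lying in one of the pockets at the start. Origin: centre of the underside. May be absent (None).
- done2: A finished wooden plaque with ROUND ends, a round paper spot on its top, 100 (own x) x 32 (own y) x 20 mm, about 50 g, lying in one of the pockets at the start. Origin: centre of the underside. May be absent (None).
- fresh0: A fresh two-layer wooden plaque with SQUARE ends, 100 (own x) x 32 (own y) x 20 mm, about 50 g, lying flat on the bench at the start. Origin: centre of the underside. May be absent (None).
- fresh1: A fresh two-layer wooden plaque with SQUARE ends, 100 (own x) x 32 (own y) x 20 mm, about 50 g, lying flat on the bench at the start. Origin: centre of the underside. May be absent (None).
- fresh2: A fresh two-layer wooden plaque with SQUARE ends, 100 (own x) x 32 (own y) x 20 mm, about 50 g, lying flat on the bench at the start. Origin: centre of the underside. May be absent (None).
- tray: Open orange plastic tray, fixed to the bench, outside 215 (own x) x 155 (own y) x 45 mm high, walls and floor 5 mm. Origin: centre of the underside. Finished plaques go in here, in any arrangement.
- timer: Grey timer box fixed to the bench, 110 x 110 x 55 mm, with a knob on top and a round white scale of 24 ticks round it. Origin: centre of the underside.
- timer_knob (a joint): Knob angle (rad), 0 to 5.2, grows clockwise seen from above; at 0 the pointer lies along the timer's own +x. Light friction (0.05 N m); stays where left. Black disc 68 mm across (top 62 mm above the bench) with a bar grip 58 x 16 mm along the pointer direction (bar top 88 mm above the bench). A white line marks the pointer end.
- knob_grip (a point): On the knob's axis at the height to hold the middle of the finger pads when pinching the bar, 85 mm above the bench.
- pointer (a point): The pointer end of the knob: 44 mm from its axis, in line with the bar on the white line's side, just outside the disc's edge.
- timer_tab (a joint): Angle of the index tab (rad), counted as for the knob. The tab is a small brass block, 10 x 8 x 8 mm, on the scale just outside the knob; it marks the time wanted. Leave it as it is.
- mark (a point): The index tab, 44 mm from the knob's axis, at the height of the pointer.
- tape_roll: Bystander: roll of tape lying flat, 90 mm across, 30 mm high. Origin: centre of the underside.
Not all that is in view belongs to the job. There is more than one size of the timer; the one meant has the size given above.

How it is judged:
By the outcome, as a careful person would: the job done as asked, in the order asked, and still so for the second after the job is handed in, with the robot touching nothing.
Of done0, done1, done2 only 2 to 3 are there at a start; the rules pass over those that are not, and their reading is None.
Of fresh0, fresh1, fresh2 only 2 to 3 are there at a start; the rules pass over those that are not, and their reading is None.
At some moment in a run one of fresh0, fresh1, fresh2, top_plate may be knocked a few centimetres aside while the robot is not near it.
Once in a run the grip may slacken for a moment while it holds something.
It also fails if it takes over 210 s, if anything falls off the work surface, if the arm or the gripper's body presses on something with over 40 N, if the wrist force passes 120 N, or if a joint passes its speed limit or range.

## Robot

A 6-joint arm with a two-finger parallel gripper is mounted at the origin on the work surface. World frame = base frame: x ahead of the robot, y to its left, z up, the work surface at z = 0. Lengths are in m, angles in degrees, forces in N, time in s.
With the tool pointing down it reaches from about 0.4 to 0.825 m from the base axis. Payload 7 kg.
Tool frame: the origin (TCP) lies midway between the tips of the shut fingers; the grasp point (between the pads) lies 19 mm behind it; z points along the fingers, y is the line along which they close (so a half turn about z gives the same grasp; the last joint's range is limited). The gripper opens to 88 mm and grips with 3 to 60 N. Pads are 19 mm wide; open, the fingers measure 130 mm over their backs; the gripper's body (78 mm by 193 mm) begins 47 mm behind the grasp point.
Start: joints at [86.58, 20.546, 0.682, 0, -70.136, -16.507], TCP at [0.23, 0.635, 0.201] pointing down, gripper open.
Joint ranges: [-176.03, 176.03], [-82.01, 121.73], [-58.28, 71.71], [-173.87, 95.51], [-174.79, -0.11], [-173.66, 173.66]. Speed limits (degrees/s): [136.94, 136.94, 172.46, 180, 180, 180].

## Interface

Orientations are given as a 3x3 rotation matrix whose columns are the frame's x, y, z axes.
In Python, from rig import robot gives the robot as it stands. Calls block until the motion is done:
- robot.goto(position, orientation): joint-space move of the TCP to a pose.
- robot.servo_line(position, ori=None, speed=0.15): straight line of the TCP; ori=None keeps the orientation; speed is the mean speed in m/s.
- robot.movej(angles): joint-space move.
- robot.move_gripper(opening): opening from 0.0 (shut) to 1.0 (fully open); the grip force is fixed at half the most; returns when the fingers have stopped.
- robot.dwell(seconds).
- robot.ik(position, orientation): joint angles nearest the present ones, or None.
- robot.grab_frame(name): name is "scene" or "side" or "wrist"; returns (picture, depth): 480x640x3 uint8, red, green, blue; 480x640 float32, m along the optical axis (not along the pixel's ray), 0 where there is no reading.
- robot.camera_info(name): a dict with "vfov" (degrees; the focal length in pixels is half the picture's height over the tangent of half this angle, whatever the lens; pixels are square), "cx", "cy" (the principal point, pixels), "view" (4x4, takes a point from world to camera coordinates); the wrist camera has in their place "T_tool_cam" (4x4, takes a point from camera to tool coordinates, whose origin is the TCP and whose axes are the flange's). Camera axes: x right, y down, z forward; pixel columns grow to the right and rows downward; lengths in m; the calibration is good to about 2 mm. A picture is of the moment at which its call begins: read the wrist's pose just before it. camera_info takes no time and is no camera call.
A pose or a line that the arm cannot do raises robot.Unreachable and nothing moves.
- robot.job_done(): hands the job in; it is judged then, once.
Readings, each from a call of its own:
- robot.read_t(): time.
- robot.read_qpos(): joint angles.
- robot.read_qvel(): joint speeds.
- robot.read_effort(): joint torques, N m.
- robot.read_position(): TCP position.
- robot.read_tcp_rot(): TCP orientation.
- robot.read_force(): force on the tool from outside, world axes, zero at the start.
- robot.read_ft_torque(): the same for the moment, N m.
- robot.read_grip_width(): opening from 0.0 (shut) to 1.0 (fully open).
- robot.read_finger_force(): force on a finger pad.
Only numpy, scipy, OpenCV 4.12 (cv2) and the standard library are available. Lean on these libraries where they do the work, as an engineer would, in place of code of your own. Each camera call takes 0.05 s, during which the arm holds its last target. There are 200 camera calls.

## Working session

There is one attempt and no reset: what is moved stays moved. The work goes in short steps, each a Python script; the robot and the scene stay as the last script left them, time stands still between calls to the robot, and variables do not carry over. Pictures are saved under pics/ and viewed, at most 14 in all, crops included, and the job is handed in when it is done.

```bash
ls; mkdir -p pics; cat > h.py <<'E'
import numpy as np, cv2
from rig import robot
def K(ci): f=240/np.tan(np.radians(ci['vfov'])/2); return f,ci['cx'],ci['cy']
def cloud(name):
    ci=robot.camera_info(name)
    if name=='wrist':
        T=np.eye(4);T[:3,:3]=robot.read_tcp_rot();T[:3,3]=robot.read_position();M=T@np.array(ci['T_tool_cam'])
    else: M=np.linalg.inv(np.array(ci['view']))
    im,d=robot.grab_frame(name)
    f,cx,cy=K(ci); v,u=np.mgrid[:480,:640]
    P=np.stack([(u-cx)/f*d,(v-cy)/f*d,d],-1)@M[:3,:3].T+M[:3,3]
    P[d<=0]=np.nan
    return im,P,M
def save(n,im): cv2.imwrite('pics/'+n,im[:,:,::-1])
E
python3 - <<'E'
from h import *
for n in ['scene','side']:
    im,P,M=cloud(n); save(n+'0.png',im); np.savez(n+'0.npz',im=im,P=P); print(n,robot.camera_info(n),M[:3,3])
im,P,M=cloud('wrist'); save('wrist0.png',im); print(robot.camera_info('wrist'),robot.read_tcp_rot(),robot.read_t())
E
```

```text
pics
scene {'vfov': 47.79626622037762, 'cx': 325.93078445368525, 'cy': 235.47878504742278, 'view': array([[-0.84175893,  0.5395753 , -0.01733215,  0.50884716],
       [ 0.31163526,  0.45944636, -0.83174065, -0.0832183 ],
       [-0.44082352, -0.70552642, -0.55489377,  1.5739531 ],
       [ 0.        ,  0.        ,  0.        ,  1.        ]])} [1.14809594 0.87413848 0.81298013]
side {'vfov': 53.638723468003924, 'cx': 314.77829545622535, 'cy': 240.0431488981944, 'view': array([[-9.94052388e-01, -1.08902591e-01, -2.74646130e-04,
         5.51020285e-01],
       [-6.74621061e-02,  6.17763474e-01, -7.83464839e-01,
         1.55593277e-01],
       [ 8.54910176e-02, -7.78786566e-01, -6.21436055e-01,
         9.37845338e-01],
       [ 0.00000000e+00,  0.00000000e+00,  0.00000000e+00,
         1.00000000e+00]])} [0.47806233 0.69426904 0.7048641 ]
{'vfov': 63.56899946539601, 'cx': 316.57096470242664, 'cy': 243.9019833115345, 'T_tool_cam': array([[-2.40330400e-04, -9.60336540e-01, -2.78843456e-01,
         7.55466344e-02],
       [ 9.99999958e-01, -2.76306939e-04,  8.97179373e-05,
         5.17755397e-04],
       [-1.63205795e-04, -2.78843423e-01,  9.60336565e-01,
        -1.83878045e-01],
       [ 0.00000000e+00,  0.00000000e+00,  0.00000000e+00,
         1.00000000e+00]])} [[ 9.40100327e-01 -3.40897754e-01 -3.11201129e-04]
 [-3.40897866e-01 -9.40099466e-01 -1.27999761e-03]
 [ 1.43788296e-04  1.30941397e-03 -9.99999132e-01]] 0.15
```

View pics/scene0.png

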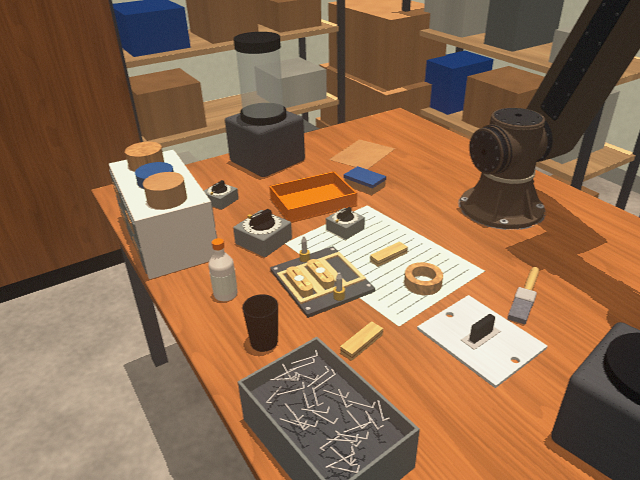

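View pics/side0.png

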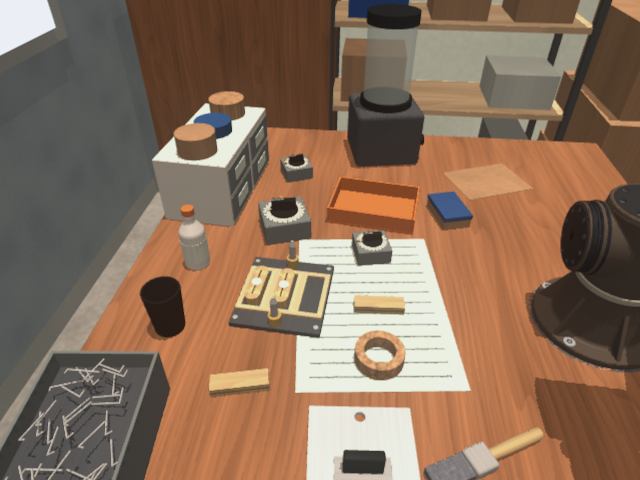

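Two finished plaques sit in the bed (side view (256,284) and (284,285)). Two fresh ones are on the bench (side (239,381), (379,304)). The plate is at scene (482,338), and the large timer at scene (263,228). I'll build a top-down orthophoto from the depth for rough positions.

```bash
cat >> h.py <<'E'
def ortho(srcs,x0,x1,y0,y1,res,zmax=.2):
    # rows: x decreasing downward ; cols: y decreasing rightwards
    H=int((x1-x0)/res);W=int((y1-y0)/res)
    o=np.zeros((H,W,3),np.uint8);z=np.full((H,W),-1.)
    for im,P in srcs:
        p=P.reshape(-1,3);c=im.reshape(-1,3);k=np.isfinite(p[:,2])&(p[:,2]<zmax);p=p[k];c=c[k]
        r=((x1-p[:,0])/res).astype(int);q=((y1-p[:,1])/res).astype(int)
        k=(r>=0)&(r<H)&(q>=0)&(q<W);r,q,p,c=r[k],q[k],p[k],c[k]
        s=np.argsort(p[:,2]);r,q,p,c=r[s],q[s],p[s],c[s]
        m=p[:,2]>z[r,q];o[r[m],q[m]]=c[m];z[r[m],q[m]]=p[m,2]
    return o,z
E
python3 - <<'E'
from h import *
a=np.load('scene0.npz');b=np.load('side0.npz')
o,z=ortho([(a['im'],a['P']),(b['im'],b['P'])],0.1,0.9,-.55,.5,.0025)
o=cv2.resize(o,None,fx=1.9,fy=1.8,interpolation=0)
o=cv2.resize(o,(798,608))[:600]
s=798/1.05
for i in range(-5,6):
    x=int((.5-i/10)*s); cv2.putText(o,str(i),(x,10),0,.4,(255,0,0)); cv2.line(o,(x,0),(x,600),(90,90,90),1)
for i in range(2,9):
    y=int((.9-i/10)*s); cv2.putText(o,str(i),(0,y),0,.4,(255,0,0)); cv2.line(o,(0,y),(800,y),(90,90,90),1)
save('ortho0.png',o)
E
```

```text
(no output)
```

View pics/ortho0.png

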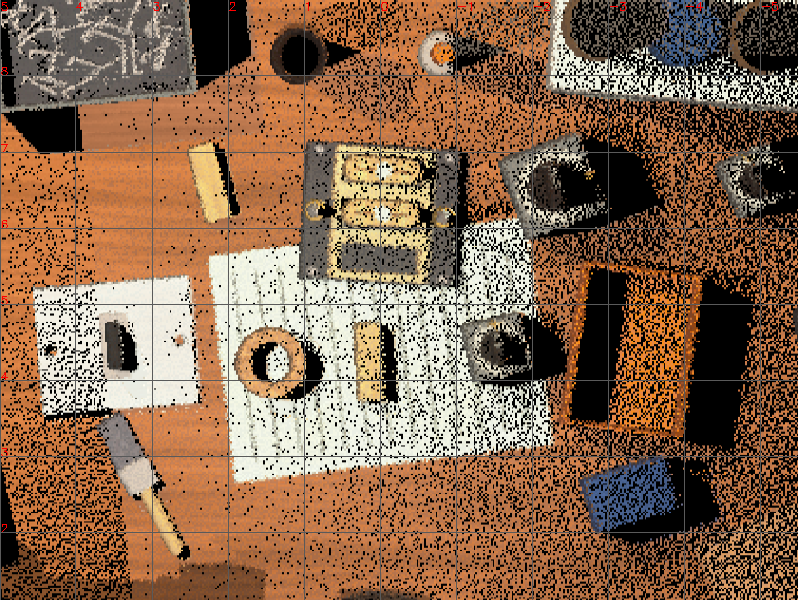

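```bash
cat >> h.py <<'E'
def R(yaw):  # tool down, tool x at yaw (deg) from world x
    c,s=np.cos(np.radians(yaw)),np.sin(np.radians(yaw)); return np.array([[c,s,0],[s,-c,0],[0,0,-1.]])
E
python3 - <<'E'
from h import *
for i,(p) in enumerate([(.55,.25,.33),(.6,-.12,.33)]):
    robot.goto(p,R(0)); robot.dwell(.2)
    im,P,M=cloud('wrist'); save(f'w{i+1}.png',im); np.savez(f'w{i+1}.npz',im=im,P=P)
    print(M[:3,3],robot.read_t(),robot.read_qpos())
E
```

```text
[0.62517328 0.2502437  0.51348953] 2.275 [ 4.30093067e+01  1.08197465e+01  3.83297515e+00  7.09055129e-05
 -8.30338386e+01  4.70397224e+01]
[ 0.67556163 -0.11937626  0.51386639] 3.9167 [ 7.04659541e+00  1.15725990e+01  4.80585173e+00 -3.08152071e-03
 -8.32318031e+01  8.30304647e+01]
```

View pics/w1.png

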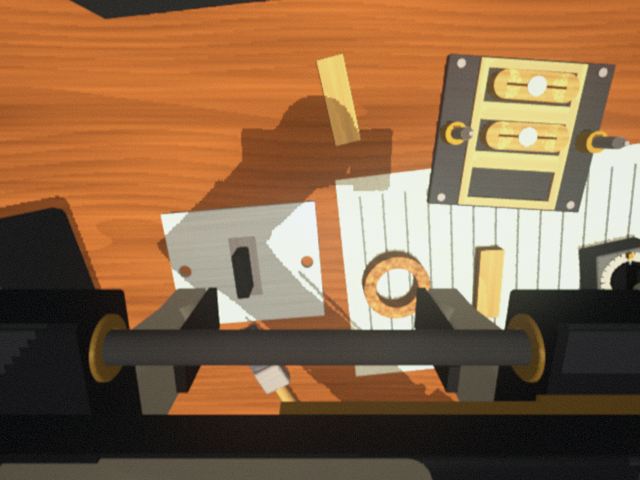

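View pics/w2.png

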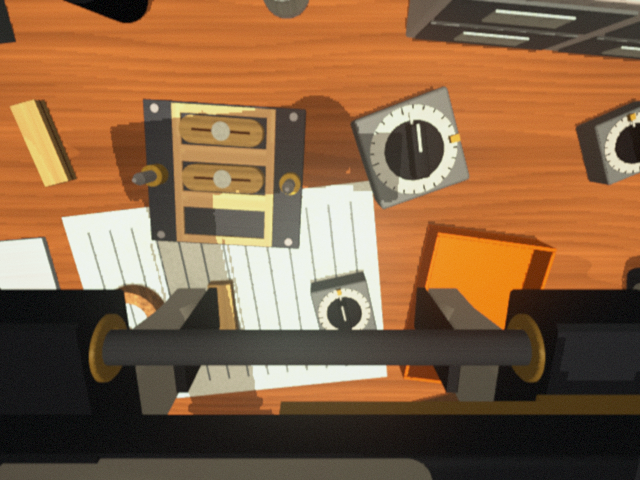

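Views w1 and w2 confirm what's there. The done plaques are in w2 at (221,131) and (222,179), and the near pocket at (225,222) is empty. The fresh ones are in w1 at (338,100) and (490,282). The plate handle is at w1 (244,270). On the knob (w2 (413,150)) the pointer points up to (418,130) and the tab is at (456,138). Next I fit the poses from depth.

```bash
cat >> h.py <<'E'
def rect(im,P,c,r,z0,z1,col=None,big=True):
    m=(P[...,2]>z0)&(P[...,2]<z1)&(np.hypot(P[...,0]-c[0],P[...,1]-c[1])<r)
    if col is not None: m&=col(im.astype(int))
    if big:
        n,l,s,_=cv2.connectedComponentsWithStats(m.astype(np.uint8)); 
        if n<2: return None
        m=l==1+np.argmax(s[1:,4])
    p=P[m]; (x,y),(w,h),a=cv2.minAreaRect((p[:,:2]*1000).astype(np.float32))
    if w<h: w,h,a=h,w,a+90
    a=(a+90)%180-90
    return np.round([x,y,w,h,a,np.median(p[:,2])*1000,len(p)],1)  # mm, long side, short side, yaw of long side
E
python3 - <<'E'
from h import *
w1=np.load('w1.npz');w2=np.load('w2.npz');A=(w1['im'],w1['P']);B=(w2['im'],w2['P'])
for n,D,c,r,z0,z1 in [('freshA',A,(.66,.224),.08,.012,.03),('freshA2',B,(.66,.224),.08,.012,.03),('freshB',A,(.426,.013),.075,.012,.03),
 ('base1',A,(.62,0),.15,.005,.0145),('base2',B,(.62,0),.15,.005,.0145),
 ('doneM',A,(.62,0),.05,.025,.04),('doneM2',B,(.62,0),.05,.025,.04),('doneF',A,(.675,0),.06,.027,.04),('doneF2',B,(.675,0),.06,.027,.04),
 ('handle',A,(.445,.345),.06,.042,.06),('plate',A,(.445,.345),.15,.004,.012),
 ('tray',B,(.45,-.338),.16,.038,.05),('timer',B,(.656,-.233),.09,.045,.058),('bar',B,(.656,-.233),.06,.08,.1),
 ('pinL',A,(.625,.09),.03,.07,.1),('pinR',A,(.62,-.09),.03,.07,.1),('pinL',B,(.625,.09),.03,.07,.1),('pinR',B,(.62,-.09),.03,.07,.1),
 ('colL',A,(.625,.085),.03,.03,.04),('colR',B,(.62,-.085),.03,.03,.04)]:
    try: print(n,rect(*D,c,r,z0,z1))
    except Exception as e: print(n,e)
E
```

```text
freshA [ 660.7  223.5  100.1   32.2   14.1   20.  2382. ]
freshA2 [ 660.8  223.   100.3   34.4   14.1   19.9 2472. ]
freshB [ 424.7   13.3  100.    33.2    3.6   20.  1695. ]
base1 [ 6.188e+02 -5.000e-01  2.008e+02  1.803e+02  8.670e+01  1.210e+01
  8.044e+03]
base2 [ 6.189e+02 -1.000e+00  1.999e+02  1.799e+02  8.660e+01  1.210e+01
  7.319e+03]
doneM [ 6.199e+02 -1.000e+00  9.770e+01  3.190e+01  8.710e+01  3.210e+01
  2.185e+03]
doneM2 [ 6.199e+02 -1.600e+00  9.640e+01  3.220e+01  8.710e+01  3.220e+01
  1.973e+03]
doneF [ 676.6   -4.   100.8   32.4   85.9   32.1 2468. ]
doneF2 [ 676.7   -4.6   99.4   32.    86.    32.2 2182. ]
handle [447.3 348.4  59.   16.6   5.2  49.9 585. ]
plate [ 4.4590e+02  3.4870e+02  2.0570e+02  1.6610e+02 -8.5100e+01  8.1000e+00
  1.4331e+04]
tray [ 505.9 -341.3  155.3   80.3   82.1   44.4 1122. ]
timer [ 655.6 -230.5  110.5  110.1  -69.7   55.4 6243. ]
bar [ 655.5 -230.1   58.    16.3   10.7   87.5  879. ]
pinL [624.3  85.5  11.2  10.2 -17.1  75.  102. ]
pinR [613.3 -83.7  11.8   9.3  14.5  74.9 124. ]
pinL [624.6  81.7  12.3   8.7  15.8  74.8 100. ]
pinR [614.3 -85.9  11.4  10.8  19.8  75.   88. ]
colL [623.9  86.1  24.6  22.9  -3.4  34.1 249. ]
colR [614.4 -86.2  25.4  24.   56.3  34.2 199. ]
```

```bash
cat >> h.py <<'E'
def pose(yaw,x,y):
    q1=np.degrees(np.arctan2(y,x)); c=[yaw+k for k in(-360,-180,0,180,360)]
    return R(min(c,key=lambda a:abs(90+a-q1)))
def over(x,y,yaw,z=.15): robot.goto((x,y,z),pose(yaw,x,y))
def down(x,y,z,speed=.15): robot.servo_line((x,y,z),speed=speed)
def stat(s=''): print(s,'t%.1f'%robot.read_t(),'w%.1fmm'%(robot.read_grip_width()*88),'ff%.1f'%robot.read_finger_force(),'F',np.round(robot.read_force(),1),'p',np.round(robot.read_position(),4))
def opn(mm): robot.move_gripper(mm/88)
E
cat > s1.py <<'E'
from h import *
def cycle(x,y,yaw,sx,sy,dst,shift,n):
    over(x+shift,y,yaw); opn(44)
    down(x+shift,y,.04); down(x+shift,y,.0195,.04); stat(n+' at')
    robot.move_gripper(0); stat('shut')
    down(x,y,.15); stat('lift')
    w=robot.read_grip_width()*88
    if not 29<w<35: print('LOST'); return False
    over(*dst,82.1); stat('over tray'); down(*dst,.04); down(*dst,.0145,.06); opn(46); stat('rel'); down(*dst,.15); return True
if cycle(.6767,-.0043,86,0,0,(.4887,-.3389),.0042,'doneF'):
    cycle(.6199,-.0013,87.1,0,0,(.3897,-.325),0,'doneM')
robot.goto((.55,-.2,.36),R(0)); robot.dwell(.2)
im,P,M=cloud('wrist'); save('w3.png',im); np.savez('w3.npz',im=im,P=P)
E
python3 s1.py
```

```text
doneF at t7.9 w44.1mm ff0.0 F [1.  0.7 0.8] p [ 0.6809 -0.0044  0.0193]
shut t8.8 w0.4mm ff0.0 F [ 0.3  0.  -0.1] p [ 0.6809 -0.0043  0.0195]
lift t9.8 w0.4mm ff0.0 F [ 0.8 -0.  -0.5] p [ 0.676  -0.0043  0.1489]
LOST
```

View pics/w3.png

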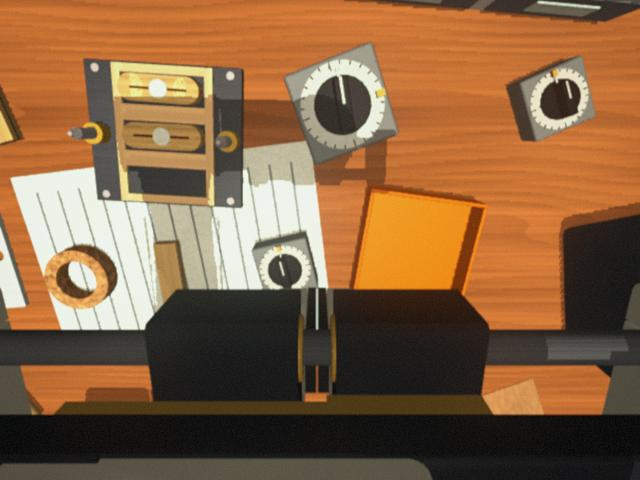

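The gripper shut empty, and w3 shows both finished plaques unmoved at (158,88) and (162,136). I'll repeat the descent and look from the side before closing.

```bash
python3 - <<'E'
from h import *
x,y=.6199,-.0013
over(x,y,87.1); opn(44); down(x,y,.04); down(x,y,.03,.05); robot.dwell(.2); stat(); print(np.round(robot.read_tcp_rot(),3))
out=[]
for n in ['side','scene']:
    im,P,M=cloud(n); ci=robot.camera_info(n); f,cx,cy=K(ci); v=np.array(ci['view']); c=v[:3,:3]@np.array([x,y,.03])+v[:3,3]
    u,w=int(cx+f*c[0]/c[2]),int(cy+f*c[1]/c[2]); print(n,u,w)
    cr=im[max(0,w-80):w+60,max(0,u-65):u+65]; cr=cv2.resize(cr,(390,420),interpolation=cv2.INTER_CUBIC); out.append(cr)
save('s4.png',np.hstack(out))
E
```

```text
t15.8 w44.1mm ff0.0 F [-0.1 -0.2  1.7] p [ 0.6201 -0.0013  0.0302]
[[-0.051 -0.999  0.   ]
 [-0.999  0.051  0.   ]
 [-0.    -0.    -1.   ]]
side 283 283
scene 319 271
```

View pics/s4.png

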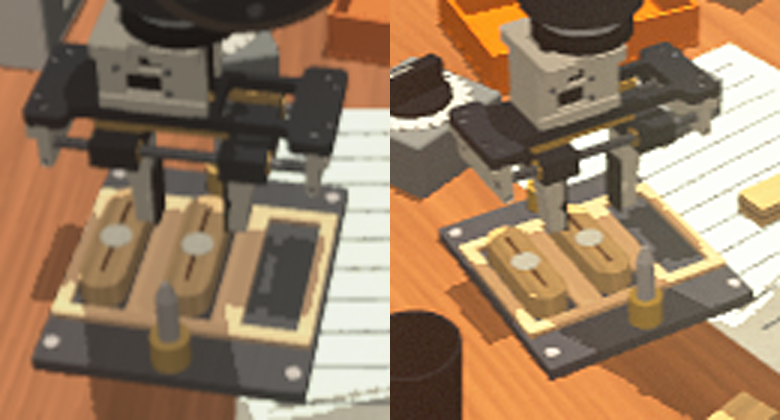

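In the s4 crop the fingertips ((150,220) and (240,230) in the side half) sit about 12–15 mm higher than the TCP reading implies. I'll measure that offset in the depth data.

```bash
python3 - <<'E'
from h import *
from scipy import ndimage
for zz in (.1,):
    down(.6199,-.0013,zz); robot.dwell(.2); stat()
    for mm in (44,0.5):
        opn(mm)
        for n in ['side','scene']:
            im,P,M=cloud(n); m=(np.abs(P[...,0]-.62)<.06)&(np.abs(P[...,1]+.0)<.03)&(P[...,2]>.05)&(P[...,2]<.17)
            l,k=ndimage.label(m)
            for i in range(1,k+1):
                p=P[l==i]
                if len(p)>40: print(mm,n,len(p),'zmin',np.percentile(p[:,2],[0,2,5]).round(4),'low',p[p[:,2]<p[:,2].min()+.012].mean(0).round(4),'xr',np.percentile(p[:,0],[2,98]).round(3))
E
```

```text
t16.7 w44.2mm ff0.0 F [-0.  -0.8  0.1] p [ 0.6191 -0.0015  0.0987]
44 side 237 zmin [0.1222 0.1245 0.1268] low [0.6473 0.0069 0.1287] xr [0.641 0.66 ]
44 side 191 zmin [0.124  0.1264 0.128 ] low [0.5887 0.0099 0.1308] xr [0.58  0.598]
44 scene 174 zmin [0.1239 0.127  0.1287] low [0.5944 0.0033 0.1311] xr [0.582 0.6  ]
44 scene 156 zmin [0.1249 0.1292 0.1298] low [0.6541 0.0017 0.1322] xr [0.643 0.663]
0.5 side 364 zmin [0.1232 0.1255 0.1274] low [0.6188 0.0098 0.13  ] xr [0.602 0.638]
0.5 scene 264 zmin [0.1254 0.1286 0.1313] low [0.6248 0.0047 0.1332] xr [0.604 0.641]
```

The tips sit about 24 mm above the reported TCP, the same whether open or shut, while x and y agree. A gentle touch on bare bench will settle it.

```bash
python3 - <<'E'
from h import *
x,y=.60,.165
over(x,y,87,.12); down(x,y,.015); robot.dwell(.2); f0=robot.read_force()[2]; z=.012
while z>-.03:
    down(x,y,z,.03); f=robot.read_force()[2]-f0
    if abs(f)>4: print('touch',z,f); break
    z-=.0015 if z>-.012 else .001
stat(); down(x,y,.12); stat()
E
```

```text
touch -0.025500000000000005 4.289314804996712
 t27.3 w0.4mm ff2.1 F [-2.   0.7  4.1] p [ 0.6002  0.1651 -0.0251]
 t28.4 w0.5mm ff0.0 F [ 0.2 -0.2 -0.5] p [0.5993 0.1647 0.1189]
```

Contact comes at TCP z = −0.025, so the true tips are about 24.5 mm short of the nominal TCP. I'll build that offset into the helpers and redo the transfer.

```bash
cat >> h.py <<'E'
DZ=-.0245   # true finger tips = reported TCP - DZ; z below = tip height
def over(x,y,yaw,z=.14): robot.goto((x,y,z+DZ),pose(yaw,x,y))
def down(x,y,z,speed=.15): robot.servo_line((x,y,z+DZ),speed=speed)
E
python3 s1.py
```

```text
doneF at t31.5 w43.9mm ff0.0 F [ 0.6 -0.4 -0.2] p [ 0.6809 -0.0043 -0.0051]
shut t31.9 w31.8mm ff30.0 F [-3.8  1.2  2.5] p [ 0.6792 -0.0044 -0.005 ]
lift t32.9 w31.8mm ff30.0 F [-0.8 -0.1 -0.7] p [ 0.6761 -0.0044  0.1244]
over tray t34.4 w32.1mm ff30.0 F [-0.7  0.8 -0.4] p [ 0.4896 -0.3384  0.1155]
rel t36.3 w45.8mm ff0.0 F [ 0.3 -0.4  0.1] p [ 0.4887 -0.3389 -0.0099]
doneM at t40.5 w43.9mm ff0.0 F [ 0.7 -0.6  0.4] p [ 0.6199 -0.0013 -0.0051]
shut t40.8 w31.6mm ff30.0 F [-0.7 -1.1  0.7] p [ 0.6201 -0.0013 -0.0048]
lift t41.8 w31.7mm ff30.0 F [-0.4  0.1  0.1] p [ 0.6192 -0.0014  0.1244]
over tray t43.3 w31.9mm ff30.0 F [ 0.4 -0.2 -0.2] p [ 0.3905 -0.3247  0.1155]
rel t45.2 w46.0mm ff0.0 F [ 0.8 -0.5  0.1] p [ 0.3898 -0.325  -0.0099]
```

View pics/w3.png

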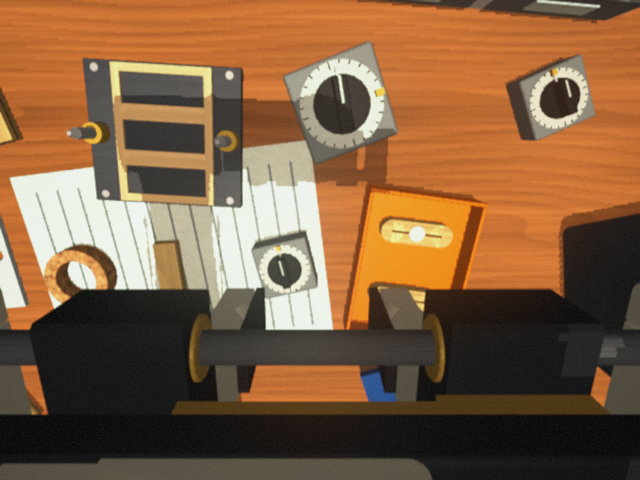

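Both finished plaques now lie in the tray ((417,234) and (400,292)) and the bed is empty. Next are the fresh plaques, remeasured just before each pick, going into the two outer pockets.

```bash
cat > s2.py <<'E'
from h import *
import sys
woody=None
def find(view,c,r=.11):
    robot.goto(view,R(0)); robot.dwell(.2); im,P,M=cloud('wrist'); save('f%d.png'%robot.read_t(),im); np.savez('f.npz',im=im,P=P)
    q=rect(im,P,c,r,.014,.026); print('found',q)
    ok=q is not None and abs(q[2]-100)<4 and abs(q[3]-32)<5
    return (im,P,q) if ok else (im,P,None)
def job(view,c,dst,r):
    im,P,q=find(view,c,r)
    if q is None: print('BAD'); sys.exit()
    x,y,yaw=q[0]/1e3,q[1]/1e3,q[4]
    opn(46); over(x,y,yaw); down(x,y,.04); down(x,y,.009,.06); robot.move_gripper(0); stat('shut'); down(x,y,.14); stat('lift')
    if not 29<robot.read_grip_width()*88<35: print('LOST'); sys.exit()
    over(*dst,86.65); robot.dwell(.15); down(*dst,.05); down(*dst,.022,.04); stat('placed'); opn(44); down(*dst,.14)
job((.6,.22,.31),(.66,.224),(.6768,-.0042),.1)
job((.5,.1,.33),(.4247,.0133),(.561,.0026),.075)
robot.goto((.55,.2,.33),R(0)); robot.dwell(.2)
im,P,M=cloud('wrist'); save('w5.png',im); np.savez('w5.npz',im=im,P=P)
for n,c,r,a,b in [('far',(.677,-.004),.07,.026,.04),('near',(.561,.003),.07,.026,.04),('handle',(.447,.348),.09,.042,.06),('plate',(.446,.348),.18,.004,.012),('base',(.62,0),.15,.005,.0145)]: print(n,rect(im,P,c,r,a,b))
E
python3 s2.py
```

```text
found [ 660.7  223.6   99.6   32.1   14.    20.1 2322. ]
shut t52.6 w31.4mm ff30.0 F [ 0.1 -0.8  1. ] p [ 0.661   0.2237 -0.0151]
lift t53.6 w31.8mm ff30.0 F [-0.1 -0.5 -1. ] p [0.66   0.2233 0.1143]
placed t56.7 w31.5mm ff30.0 F [ 0.7 -0.4 -1. ] p [ 0.6768 -0.0042 -0.0027]
found [ 424.3   13.   100.4   32.2    3.    20.1 1787. ]
shut t64.3 w31.7mm ff30.0 F [-0.9  0.7  3.4] p [ 0.4246  0.0131 -0.0152]
lift t65.3 w31.8mm ff30.0 F [-0.   0.5 -0.9] p [0.4236 0.0128 0.1147]
placed t68.5 w31.6mm ff30.0 F [ 0.7 -1.2 -0.7] p [ 0.561   0.0026 -0.0027]
far [ 677.1   -3.6  100.3   32.3   86.6   32.1 2640. ]
near [5.615e+02 1.500e+00 1.011e+02 3.210e+01 8.670e+01 3.210e+01 2.134e+03]
handle [452.5 348.4  48.6  15.8   4.9  49.7 479. ]
plate [ 4.4620e+02  3.4880e+02  2.0600e+02  1.6600e+02 -8.5100e+01  8.2000e+00
  1.1929e+04]
base [ 6.188e+02 -7.000e-01  2.008e+02  1.806e+02  8.660e+01  1.210e+01
  8.027e+03]
```

View pics/w5.png

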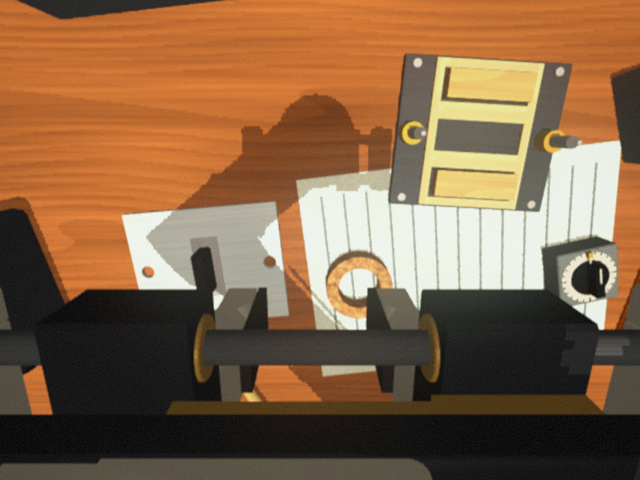

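Both fresh plaques are flat in the outer pockets (tops at 32.1 mm; (490,85) and (475,186)). The plate hasn't moved, so I pick it up, hover over the pins, and check its pose.

```bash
cat > s3.py <<'E'
from h import *
x,y,yaw=.4461,.3488,4.95
robot.move_gripper(.6); over(x,y,yaw); down(x,y,.07); down(x,y,.018,.06); stat('at'); robot.move_gripper(0); stat('shut')
down(x,y,.022,.03); down(x,y,.15,.1); robot.dwell(.3); stat('lift')
p=(.6189,-.0008)
over(*p,-3.35,.15); robot.dwell(.2); down(*p,.108,.08); robot.dwell(.3); stat('hover'); print(robot.read_ft_torque())
out=[]
for n in ['side','scene','wrist']:
    im,P,M=cloud(n); np.savez('hov_%s.npz'%n,im=im,P=P); m=rect(im,P,p,.14,.092,.104); print(n,m)
    q=(np.hypot(P[...,0]-p[0],P[...,1]-p[1])<.14)&(P[...,2]>.09)&(P[...,2]<.106); a=P[q]
    A=np.c_[a[:,:2]-p,np.ones(len(a))]; print(' plane',np.round(np.linalg.lstsq(A,a[:,2],rcond=None)[0],4))
    if n!='wrist':
        u=np.argwhere(q).mean(0).astype(int); out.append(cv2.resize(im[u[0]-85:u[0]+85,u[1]-65:u[1]+65],(390,510),interpolation=cv2.INTER_CUBIC))
save('hov.png',np.hstack(out))
E
python3 s3.py
```

```text
at t74.5 w52.4mm ff0.0 F [-0.1  0.7 -0.2] p [ 0.4463  0.349  -0.0062]
shut t75.2 w16.2mm ff30.0 F [-0.3 -0.5  1.1] p [ 0.4461  0.3489 -0.0064]
lift t77.2 w15.9mm ff30.0 F [ 1.2 -0.1 -5.8] p [0.446  0.3487 0.1252]
hover t79.8 w16.0mm ff30.0 F [-0.4 -0.1 -6.1] p [ 0.6192 -0.0008  0.084 ]
[ 0.01375838 -0.01872604  0.01472444]
side [6.189e+02 1.200e+00 2.106e+02 1.656e+02 8.650e+01 9.600e+01 4.338e+03]
 plane [ 0.0017 -0.0028  0.096 ]
scene [ 6.191e+02 -2.200e+00  2.124e+02  1.690e+02  8.640e+01  9.860e+01
  3.072e+03]
 plane [-0.0036 -0.0041  0.0986]
wrist [ 6.5270e+02 -3.3000e+00  2.0680e+02  9.6800e+01  8.6700e+01  9.8500e+01
  7.9501e+04]
 plane [-0.0009 -0.      0.0985]
```

View pics/hov.png

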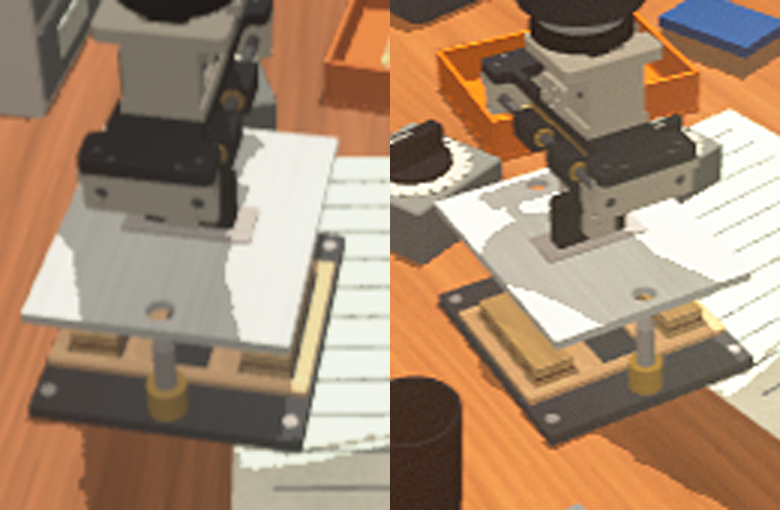

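The plate is level (plane slopes ≤ 0.004) and centred at about (618.6, −1.3) mm against the press at (618.9, −0.8), with the holes above the pins. I lower it in steps, watching the force.

```bash
cat > s4.py <<'E'
from h import *
x,y=.6190,-.0006; z=.108; f0=robot.read_force(); prev=None
while z>.0525:
    z-=.003; down(x,y,z,.04); f=robot.read_force()-f0; stat('%.3f'%z)
    if f[2]>12: print('CONTACT',robot.read_ft_torque()); break
    lat=np.clip(f[:2]*1.5e-4,-.0006,.0006) if np.hypot(*f[:2])>3 else 0*f[:2]
    x+=lat[0];y+=lat[1]
E
python3 s4.py
```

```text
0.105 t80.2 w15.6mm ff30.0 F [ 0.3  1.1 -5.4] p [ 0.6187 -0.0007  0.0801]
0.102 t80.5 w15.9mm ff30.0 F [ 0.4 -0.2 -6.4] p [ 6.188e-01 -6.000e-04  7.720e-02]
0.099 t80.8 w16.0mm ff30.0 F [-1.  -0.2 -5.5] p [ 6.188e-01 -6.000e-04  7.420e-02]
0.096 t81.0 w16.1mm ff30.0 F [ 0.5  0.2 -5.3] p [ 6.188e-01 -6.000e-04  7.120e-02]
0.093 t81.2 w16.3mm ff30.0 F [-0.  -0.2 -5.2] p [ 6.188e-01 -6.000e-04  6.820e-02]
0.090 t81.5 w16.1mm ff30.0 F [-0.5  0.9 -5.6] p [ 0.6188 -0.0007  0.0652]
0.087 t81.8 w16.1mm ff30.0 F [-0.7  0.2 -5.9] p [ 6.188e-01 -6.000e-04  6.220e-02]
0.084 t82.0 w15.9mm ff30.0 F [-0.7  0.5 -5.2] p [ 6.188e-01 -6.000e-04  5.920e-02]
0.081 t82.2 w16.0mm ff30.0 F [-0.7 -0.2 -6.3] p [ 0.6188 -0.0007  0.0562]
0.078 t82.5 w15.8mm ff30.0 F [ 0.9  0.1 -6.8] p [ 6.188e-01 -6.000e-04  5.320e-02]
0.075 t82.8 w16.0mm ff30.0 F [ 0.9 -0.1 -6.2] p [ 0.6188 -0.0007  0.0502]
0.072 t83.0 w15.7mm ff30.0 F [-0.2 -0.3 -5.8] p [ 6.188e-01 -6.000e-04  4.720e-02]
0.069 t83.2 w16.2mm ff30.0 F [ 0.5  0.3 -5.5] p [ 6.188e-01 -6.000e-04  4.420e-02]
0.066 t83.5 w16.0mm ff30.0 F [ 0.1 -0.1 -5.6] p [ 6.188e-01 -6.000e-04  4.120e-02]
0.063 t83.8 w16.1mm ff30.0 F [ 0.1 -0.1 -6.7] p [ 6.188e-01 -6.000e-04  3.820e-02]
0.060 t84.0 w15.9mm ff30.0 F [-0.5  0.2 -6.1] p [ 0.6188 -0.0007  0.0352]
0.057 t84.2 w15.9mm ff30.0 F [-0.5 -0.2 -5.9] p [ 6.188e-01 -6.000e-04  3.220e-02]
0.054 t84.5 w15.8mm ff30.0 F [-0.9  0.7 -5.7] p [ 6.188e-01 -6.000e-04  2.920e-02]
0.051 t84.8 w16.0mm ff30.0 F [-2.  -0.1  2. ] p [ 6.197e-01 -5.000e-04  2.740e-02]
```

Smooth insertion, with seat contact at the expected height. Release, then verify and remeasure the timer.

```bash
python3 - <<'E'
from h import *
opn(40); stat('rel'); p=robot.read_position(); robot.servo_line((p[0],p[1],.11))
robot.goto((.58,-.15,.33),R(0)); robot.dwell(.2); im,P,M=cloud('wrist'); save('w6.png',im); np.savez('w6.npz',im=im,P=P)
print('plate',rect(im,P,(.619,-.001),.15,.036,.048))
q=(np.hypot(P[...,0]-.619,P[...,1])<.14)&(P[...,2]>.036)&(P[...,2]<.048); a=P[q]
print(np.round(np.linalg.lstsq(np.c_[a[:,:2]-(.619,0),np.ones(len(a))],a[:,2],rcond=None)[0],4))
print('bar',rect(im,P,(.656,-.231),.06,.08,.1)); print('box',rect(im,P,(.656,-.231),.09,.045,.058)); print('disc',rect(im,P,(.656,-.231),.05,.058,.066))
c=np.array([.6555,-.2303]); I=im.astype(int); r=np.hypot(P[...,0]-c[0],P[...,1]-c[1])
wh=(I.min(-1)>150)&(P[...,2]>.058)&(r<.04); ta=(I[...,0]-I[...,2]>60)&(r>.036)&(r<.052)&(P[...,2]>.05)
for n,m in(('ptr',wh),('tab',ta)):
    d=P[m][:,:2]-c; mu=d.mean(0); print(n,m.sum(),mu.round(4),np.degrees(np.arctan2(mu[1],mu[0])).round(2),'r',np.hypot(*mu).round(4),'z',np.median(P[m][:,2]).round(4))
save('w6c.png',cv2.resize(im[20:220,40:440],(800,400),interpolation=cv2.INTER_CUBIC))
E
```

```text
rel t85.4 w40.0mm ff0.0 F [-0.  -0.3  0.1] p [ 6.19e-01 -6.00e-04  2.65e-02]
plate [ 6.1970e+02 -7.0000e-01  2.0600e+02  1.6520e+02  8.6600e+01  4.2200e+01
  2.2718e+04]
[-0.0002  0.      0.0422]
bar [ 655.5 -230.4   58.1   16.6   10.5   87.5  908. ]
box [ 655.6 -230.6  110.4  110.1  -69.8   55.4 6541. ]
disc [ 656.  -230.2   67.8   67.8  -25.9   61.7 1982. ]
ptr 159 [0.0209 0.0022] 5.95 r 0.021 z 0.0873
tab 183 [-0.0151 -0.005 ] -161.75 r 0.0158 z 0.4251
```

View pics/w6c.png

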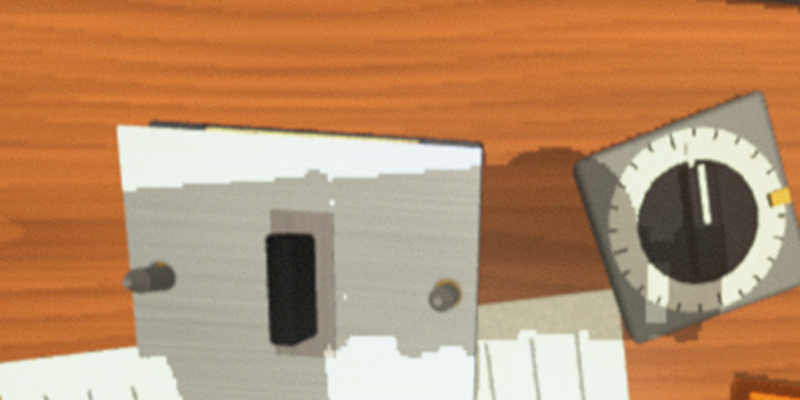

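The plate is home: top at 42.2 mm (so underside at about 34 mm), level, both pins through. Refining the tab angle from the same picture.

```bash
python3 - <<'E'
from h import *
for f in ('w6','w2'):
    D=np.load(f+'.npz'); im,P=D['im'],D['P']
    c=np.array([.6556,-.2304]); I=im.astype(int); r=np.hypot(P[...,0]-c[0],P[...,1]-c[1])
    sat=I.max(-1)-I.min(-1); m=(sat>60)&(r>.036)&(r<.053)&(P[...,2]>.056)&(P[...,2]<.075)
    d=P[m][:,:2]-c; mu=d.mean(0); print(f,m.sum(),mu.round(4),np.degrees(np.arctan2(mu[1],mu[0])).round(2),np.hypot(*mu).round(4),np.median(P[m][:,2]).round(4), cv2.minAreaRect((d*1000).astype(np.float32)))
    m=(P[...,2]>.08)&(r<.035); d=P[m][:,:2]-c; w=(I[m].min(-1)>140); print(d[w].mean(0).round(4),rect(im,P,c,.06,.08,.1))
E
```

```text
w6 80 [ 0.0133 -0.0438] -73.09 0.0458 0.0642 ((13.069795608520508, -44.08230209350586), (8.799930572509766, 10.433916091918945), 17.80261993408203)
[0.0142 0.0025] [ 655.5 -230.4   58.1   16.6   10.5   87.5  908. ]
w2 76 [ 0.0135 -0.0435] -72.78 0.0456 0.0639 ((13.645398139953613, -43.93507385253906), (7.966712951660156, 10.322563171386719), 14.18589973449707)
[0.0138 0.0025] [ 655.5 -230.1   58.    16.3   10.7   87.5  879. ]
```

```bash
cat > s5.py <<'E'
from h import *
x,y=.6556,-.2304
opn(40); robot.goto((x,y,.14+DZ),R(10.5)); down(x,y,.10); down(x,y,.069,.05); stat('at'); robot.move_gripper(0); stat('grip')
q=np.array(robot.read_qpos()); n=9; tot=-83.5
for i in range(1,n+1):
    t=q.copy(); t[5]+=tot*i/n; robot.movej(t); T=robot.read_ft_torque(); R_=robot.read_tcp_rot(); print(round(np.degrees(np.arctan2(R_[1,0],R_[0,0])),1),'Tz%.3f'%T[2],np.round(robot.read_force(),1))
    if abs(T[2])>.6: print('STOP'); break
robot.dwell(.2); stat('end'); opn(40); down(x,y,.14)
robot.goto((.58,-.15,.33),R(0)); robot.dwell(.2); im,P,M=cloud('wrist'); save('w7.png',im); np.savez('w7.npz',im=im,P=P)
print('bar',rect(im,P,(.656,-.231),.06,.08,.1)); print('plate',rect(im,P,(.619,-.001),.15,.036,.048))
print(robot.read_t()); save('w7c.png',cv2.resize(im[20:220,40:440],(800,400),interpolation=cv2.INTER_CUBIC))
E
python3 s5.py
```

```text
at t89.8 w39.9mm ff0.0 F [-0.5 -1.   1.1] p [ 0.6557 -0.2305  0.0445]
grip t90.3 w16.3mm ff30.0 F [-1.2  3.5  1.9] p [ 0.6556 -0.23    0.0448]
1.4 Tz0.032 [-0.8  1.   0.3]
-7.7 Tz-0.012 [-0.3  1.1  1.4]
-16.9 Tz0.000 [-0.1  0.1  0.6]
-26.1 Tz-0.033 [-0.8 -0.5 -0.2]
-35.4 Tz-0.106 [-0.5 -1.5  1.1]
-44.7 Tz-0.068 [-1.7 -2.5 -0.2]
-54.0 Tz-0.091 [-0.6 -2.6  0.8]
-63.2 Tz-0.033 [-1.7 -4.3  1.1]
-72.5 Tz-0.056 [-2.1 -4.2  0.7]
end t93.0 w16.3mm ff30.0 F [-2.3 -4.9  0.8] p [ 0.6553 -0.2302  0.0447]
bar [ 655.5 -230.5   58.3   16.1  -72.6   87.5  879. ]
plate [ 6.1950e+02 -6.0000e-01  2.0610e+02  1.6540e+02  8.6600e+01  4.2100e+01
  2.2695e+04]
95.5417
```

View pics/w7c.png

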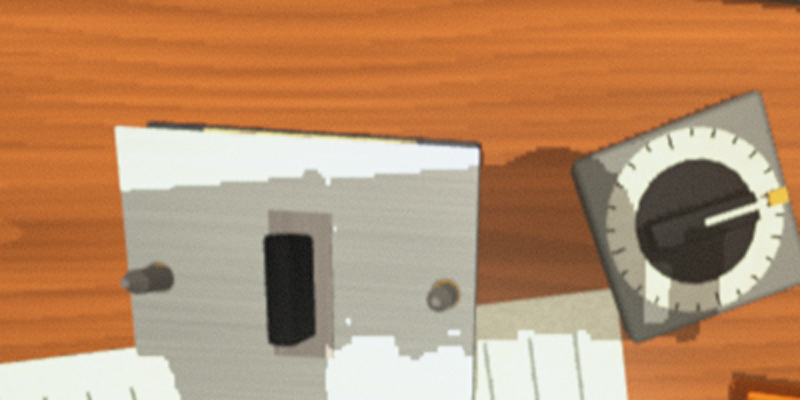

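The pointer (bar at −72.6°) stands at the tab (−73°; seen at (778,197)), the plate is home, and the arm is clear. Handing in.

```bash
python3 -c "
from rig import robot
print(robot.job_done())"
```

```text
the job is handed in; nothing more can be done
None
```

I handed the job in at about 96 s on the robot's clock; no verdict came back: two finished plaques in the tray, two fresh ones flat in the outer pockets, the top plate level and fully home on the collars, the pointer within about half a degree of the tab, and the tape roll untouched.

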